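# Release a tube from a push-fit port and park it

### The job

Take the orange-banded steel tube out of its push-fit port: press the blue release ring well down with the fingertips and, while it is held down, grip the tube and draw it straight out. Then stand the tube upright, fully home, in the empty hole of the white rack and let go. Do not lean on the ring with more than 30 N or pull at a still locked tube with more than 20 N, set the tube down gently, and leave the green-banded port, the rack and the things around it alone.

Things in the scene. Friction and masses are not known exactly. Their poses are not given: they have to be found in the camera images.
- port: white square push-fit port (48 x 48 mm body, top 44 mm above the bench) on an aluminium base plate 84 x 84 x 12 mm, fixed to the bench; origin on the bench under the centre of its bore, z up. A loose steel tube with an orange band stands in it, with a blue release ring round it above the body.
- bore_mouth (a point): on that port's axis, level with its body's top, 44 mm up; the bore is 19 mm wide, 22 mm deep. The blue release ring (outside 40 mm, hole 20 mm, 6 mm thick) sits coaxially above. It is set on a thread: its top rests 60 to 75 mm above the bench, different every time and not measured, so find it by touch. Sprung: moves from 4 N, 10 N at the end of its 9 mm travel, then a firm stop.
- teeth (a point): on that port's axis, 31 mm up: two hidden teeth over the tube's foot. They clear it only while the ring is pressed more than 4 mm; let go, the ring springs back and locks. Once the tube is 2 mm up with the ring down they cannot catch it. Straddle the tube, press the ring 5 to 8 mm down with the fingertips (fingers that swing forward as they close press further), grip the tube there and raise: both come up, the tube is free.
- tube: loose rigid steel tube, 81 mm long, about 60 g, orange band and end, 16 mm long, at the top; shaft 12 mm diameter, foot 17 mm diameter over the lowest 8 mm. Origin at the centre of its underside, z along the tube to the banded end. At the start it stands upright in the port, foot underside 22 mm above the bench, top 103 mm above the bench.
- other_port: white square push-fit port (48 x 48 mm body, top 44 mm above the bench) on an aluminium base plate 84 x 84 x 12 mm, fixed to the bench; origin on the bench under the centre of its bore, z up. It looks the same as the other port but its tube has a green band; not to be touched. The two ports may be either way round, left and right.
- rack: white rack block 60 x 150 x 42 mm (x, y, z), fixed to the bench; origin at the centre of its underside, z up. The empty hole is at y = -45 mm; four orange-capped sample tubes up to 86 mm above the bench stand in its other half, at y = 20 and 52 mm, and belong to it.
- park_hole (a point): centre of the mouth of the rack's empty hole, 42 mm above the bench; the hole is 20 mm in diameter, 30 mm deep (floor 12 mm above the bench), open upwards
- jar: specimen jar with orange cap, 52 mm diameter, 75 mm tall, standing loose; bystander; origin at the centre of its underside
- cap: loose red screw cap, 32 mm diameter, 14 mm tall, on the bench; bystander; origin at the centre of its underside
- penbox: loose blue box 80 x 30 x 22 mm (x, y, z) on the bench; bystander; origin at the centre of its underside

How it is judged:
By the outcome, as a careful person would: the job done as asked, in the order asked, and still so for the second after the job is handed in, with the robot touching nothing.
It also fails if it takes over 48 s, if anything falls off the work surface, if the arm or the gripper's body presses on something with over 40 N, if the wrist force passes 120 N, or if a joint passes its speed limit or range.

### The arm

A 6-joint arm with a two-finger parallel gripper is mounted at the origin on the work surface. World frame = base frame: x ahead of the robot, y to its left, z up, the work surface at z = 0. Lengths are in m, angles in rad, forces in N, time in s.
With the tool pointing down it reaches from about 0.35 to 0.85 m from the base axis. Payload 8.1 kg.
Tool frame: the origin (TCP) lies at the very end of the fingers, on their centre line; the grasp point (between the pads) lies grip_point_offset behind it (grip_point_offset is the distance from the TCP to the grasp point, in m); z points along the fingers, y is the line along which they close (so a half turn about z gives the same grasp; the last joint's range is limited). The gripper opens to 85 mm and grips with 20 to 120 N. Pads are 22 mm wide; open, the fingers measure 114 mm over their backs; the gripper's body (76 mm by 85 mm) begins 54 mm behind the grasp point. The pads swing forward as they close: fully open they stand 13 mm farther back than shut.
Start: joints at [1.124, 0.13, 1.488, -0, 1.523, -0.085], TCP at [0.212, 0.561, 0.231] pointing down, gripper open.
Joint ranges: [-2.96, 2.96], [-0.89, 2.26], [0.02, 2.5], [-1.34, 4.48], [0, 2.73], [-2.66, 2.66]. Speed limits (rad/s): [2.39, 2.39, 2.79, 3.14, 3.14, 3.14].

### API

Orientations are given as a unit quaternion [x, y, z, w].
In Python, from workcell import read_state, capture, close_job, grip_point_offset gives the robot as it stands.
- The arm moves only by the shell command python3 -m crank 'ROWS' [OPENING] [FORCE]. ROWS is JSON, a list of rows, each a list of 2 entries, a list of its own where there are three numbers: the shift along the tool's x, y, z in cm, then the turn about the tool's z in degrees. In form: [[[dx, dy, dz], twist], ...]. A call has exactly 10 rows; each row is the pose to reach, as a shift and turn from the pose commanded when the call began, along the tool's axes at that moment; what a row does not reach only later rows make up. A row lasts 1/10 s, in which the tool goes at most 50 mm and 8.59 degrees, less where a joint would pass 70% of its speed; a pose out of reach is approached as far as the arm can. A call with a gripper value outside its range is refused whole. OPENING is the gripper's target within -1 to 1 (shut at 1, half-way at 0, fully open at -1), set as the call begins (- or left out, the last holds). The fingers move at their own pace and stop on an object; FORCE is the grip in N (left out, the last holds). Time passes only in rows, so rows that repeat a pose let the fingers close, or fill a call up. It gives the time, the measured TCP pose, the force, the opening and the grip force at its end, in the units of the state.
- read_state(): the state, without advancing time (a new reading comes with each control period).
- capture(name): name is "scene" or "top" or "wrist"; returns a dict with "pixels" (400x640x3 uint8, red, green, blue), "fov_y" (degrees; the focal length in pixels is half the picture's height over the tangent of half this angle, whatever the lens; pixels are square), "cx", "cy" (the principal point, pixels), "R" (3x3) and "t" (3): a world point X has camera coordinates R X + t; the wrist camera has in their place "hand_eye" (4x4, takes a point from camera to tool coordinates, whose origin is the TCP and whose axes are the flange's). Camera axes: x right, y down, z forward; pixel columns grow to the right and rows downward; lengths in m; the calibration is good to about 2 mm. A picture is of the moment at which its call begins: read the wrist's pose just before it. There is no depth.
- close_job(): hands the job in; it is judged then, once.
The state is a dict: "t": time; "q": joint angles; "dq": joint speeds; "joint_efforts": joint torques, N m; "ee_pos": TCP position; "tool_rot": TCP orientation; "ft_force": force on the tool from outside, world axes, zero at the start; "wrist_torque": the same for the moment, N m; "gripper_width": opening from 0.0 (shut) to 1.0 (fully open); "finger_force": force on a finger pad.
Only numpy, scipy, OpenCV 4.12 (cv2) and the standard library are available. Lean on these libraries where they do the work, as an engineer would, in place of code of your own. Each camera call takes 0.05 s, during which the arm holds its last target. There are 200 camera calls.

## Working session

There is one attempt and no reset: what is moved stays moved. The work goes in short steps, Python scripts to look and compute and a shell command to move; the robot and the scene stay as the last step left them, time stands still between calls to the robot, and variables do not carry over. Pictures are saved under pics/ and viewed, at most 10 in all, crops included, and the job is handed in when it is done.

```bash
ls; mkdir -p pics; cat > h.py <<'E'
import numpy as np, cv2
from workcell import *
def snap(n,f):
    s=read_state(); c=capture(n); cv2.imwrite('pics/'+f,c['pixels'][:,:,::-1]); np.save('pics/'+f+'.npy',{**c,'s':s},allow_pickle=True); return c,s
from scipy.spatial.transform import Rotation as Ro
def ray(c,s,u,v):
    f=200/np.tan(np.radians(c['fov_y'])/2); d=np.array([(u-c['cx'])/f,(v-c['cy'])/f,1])
    if 'hand_eye' in c:
        H=c['hand_eye']; R=Ro.from_quat(s['tool_rot']).as_matrix()
        return R@H[:3,3]+s['ee_pos'], R@H[:3,:3]@d
    R=np.array(c['R']); return -R.T@c['t'], R.T@d
def at(c,s,u,v,z):
    o,d=ray(c,s,u,v); return (o+d*(z-o[2])/d[2]).round(4)
def proj(c,s,X):
    f=200/np.tan(np.radians(c['fov_y'])/2)
    if 'hand_eye' in c:
        H=np.array(c['hand_eye']); R=Ro.from_quat(s['tool_rot']).as_matrix()
        p=H[:3,:3].T@(R.T@(np.array(X)-s['ee_pos'])-H[:3,3])
    else: p=np.array(c['R'])@X+c['t']
    return (p[:2]/p[2]*f+[c['cx'],c['cy']]).round(1)
def load(f):
    c=np.load('pics/'+f+'.npy',allow_pickle=True).item(); return c,c['s']
E
python3 - <<'E'
from h import *
c,s=snap('top','top.png'); print(s); print(grip_point_offset)
snap('scene','scene.png')
a=[]
for n in('top','scene'):
    a.append(cv2.imread(f'pics/{n}.png'))
E
```

```text
pics
{'t': 0.0, 'q': array([ 1.12358503e+00,  1.31192889e-01,  1.48928925e+00,  2.78418211e-05,
        1.52302254e+00, -8.53847045e-02]), 'dq': array([ 0.00016487,  0.00078734, -0.0004487 , -0.00010385,  0.0002923 ,
        0.00028937]), 'joint_efforts': array([ 7.00832697e-04, -5.69386089e+01, -5.00570726e+01,  9.58537203e-05,
        1.44327982e-02, -1.32480599e-05]), 'ee_pos': array([0.21210615, 0.56065556, 0.23022003]), 'tool_rot': array([ 1.79928626e-01,  9.83679203e-01, -9.18656370e-04, -2.65000400e-04]), 'ft_force': array([-0.03504996,  0.63652509, -0.40574768]), 'wrist_torque': array([ 0.00455648,  0.05646087, -0.007776  ]), 'finger_force': 0.0, 'gripper_width': 0.9985826898517749}
0.0187
```

View pics/top.png

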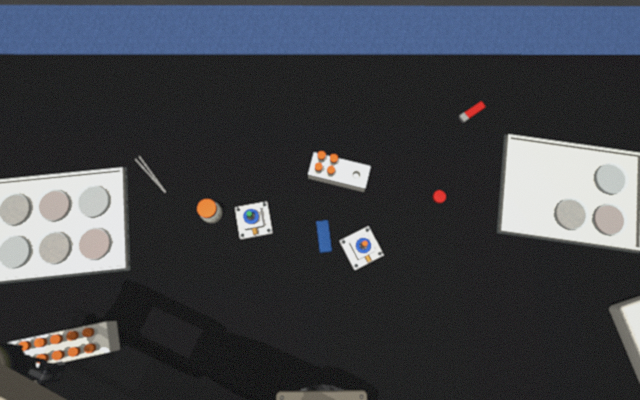

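View pics/scene.png

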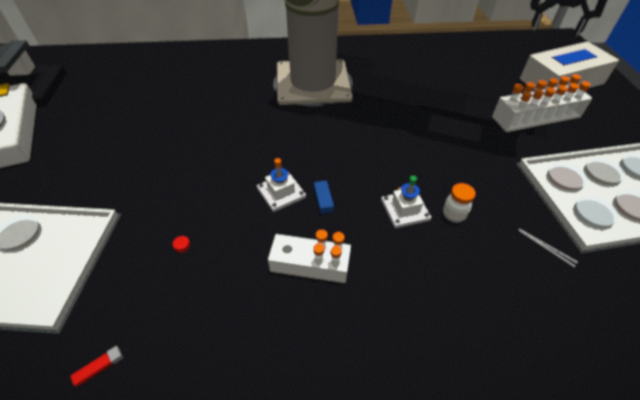

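The top view shows the orange-tube port with its tube tip near (365,243), the green port at (253,218), the rack hole at (356,174), the pen box at (323,236) and the jar at (208,210). The scene view agrees: orange tip (278,161), rack hole (287,249).

```bash
python3 - <<'E'
from h import *
c,s=load('top.png')
print('tip',at(c,s,365,243,.103),'hole',at(c,s,356,174.5,.042),'cap',at(c,s,439,196,.014), 'green',at(c,s,251,216,.07))
print('plate corners',[at(c,s,u,v,.012)[:2] for u,v in((340,241),(372,226),(384,255),(352,270))])
print('rack corners',[at(c,s,u,v,.042)[:2] for u,v in((313,151),(371,166),(366,190),(308,175))])
print('pen',[at(c,s,u,v,.022)[:2] for u,v in((317,222),(328,221),(331,251),(319,252))])
c,s=load('scene.png')
print('tip',at(c,s,278,160,.103),'hole',at(c,s,287.5,249,.042))
w=read_state();print(Ro.from_quat(w['tool_rot']).as_matrix().round(3))
print(capture('wrist')['hand_eye'])
E
```

```text
tip [ 0.4544 -0.1059  0.103 ] hole [ 0.6385 -0.0933  0.042 ] cap [ 0.5872 -0.3109  0.014 ] green [0.5269 0.1696 0.07  ]
plate corners [array([ 0.4712, -0.0512]), array([ 0.5095, -0.1342]), array([ 0.4347, -0.1627]), array([ 0.3973, -0.0805])]
rack corners [array([0.7017, 0.0166]), array([ 0.6609, -0.1324]), array([ 0.5976, -0.118 ]), array([0.6377, 0.0297])]
pen [array([0.519 , 0.0073]), array([ 0.5215, -0.0208]), array([ 0.4447, -0.0276]), array([0.4423, 0.0027])]
tip [ 0.4542 -0.1022  0.103 ] hole [ 0.6416 -0.0903  0.042 ]
[[-0.935  0.354 -0.001]
 [ 0.354  0.935 -0.002]
 [ 0.    -0.002 -1.   ]]
[[ 6.63656129e-05 -9.47930209e-01 -3.18478123e-01  8.22547064e-02]
 [ 9.99999437e-01  4.00251219e-04 -9.82939246e-04  1.61618948e-04]
 [ 1.05922906e-03 -3.18477878e-01  9.47929701e-01 -1.43123261e-01]
 [ 0.00000000e+00  0.00000000e+00  0.00000000e+00  1.00000000e+00]]
```

```bash
python3 -m crank '[[[-3,-3.6,0],8],[[-6,-7.2,0],16],[[-9,-10.8,0],24],[[-12,-14.4,0],32],[[-15,-18,0],40],[[-18,-21.6,0],48],[[-21,-25.2,0],56],[[-24,-28.8,0],64],[[-27,-32.4,0],72],[[-30,-36,0],80]]' -1
python3 - <<'E'
from h import *
s=read_state();R=Ro.from_quat(s['tool_rot']).as_matrix();print(R.round(3),(R.T@(np.array([.453,-.105,.2])-s['ee_pos'])*100).round(2))
E
```

```text
t: 1.15
ee_pos: [0.3656, 0.1165, 0.2313]
tool_rot: [0.772, 0.636, 0.0, 0.0]
ft_force: [0.3, -0.1, -0.7]
gripper_width: 1.0
finger_force: 0.0
[[ 0.191  0.982  0.001]
 [ 0.982 -0.191  0.   ]
 [ 0.     0.001 -1.   ]] [-20.07  12.82   3.13]
```

```bash
python3 -m crank '[[[-3,1.9,0.4],0],[[-6,3.8,0.8],0],[[-9,5.7,1.2],0],[[-12,7.6,1.6],0],[[-15,9.5,2],0],[[-18,11.4,2.5],0],[[-19.5,12.4,3],0],[[-20,12.8,3.1],0],[[-20,12.8,3.1],0],[[-20,12.8,3.1],0]]'
python3 - <<'E'
from h import *
c,s=snap('wrist','w1.png'); print(s['ee_pos'],proj(c,s,[.453,-.105,.103]))
E
```

```text
t: 2.15
ee_pos: [0.4538, -0.1012, 0.2004]
tool_rot: [0.77, 0.638, 0.0, -0.0]
ft_force: [0.7, 0.8, -0.0]
gripper_width: 1.0
finger_force: 0.0
[ 0.45382588 -0.10124167  0.20036877] [320.2 207.9]
```

View pics/w1.png

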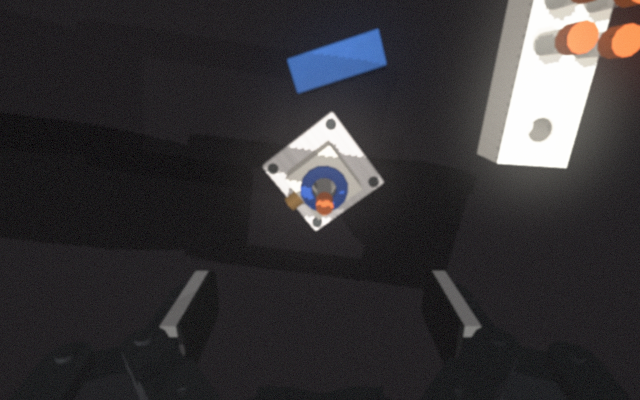

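The wrist view shows the port at about (323,170) with the tube's orange tip near (324,206), and the rack hole at (540,129). I'll enlarge both.

```bash
python3 - <<'E'
from h import *
i=cv2.imread('pics/w1.png'); a=cv2.resize(i[150:240,270:380],None,fx=6,fy=6,interpolation=3);b=cv2.resize(i[105:175,500:583],None,fx=6,fy=6,interpolation=3)
cv2.imwrite('pics/w1z.png',a[:, :400].copy() if 0 else np.hstack([a[:,120:500],b.copy()[:,:400] if b.shape[0]==540 else cv2.copyMakeBorder(b,0,120,0,0,0)[:,60:460]]))
E
```

```text
(no output)
```

View pics/w1z.png

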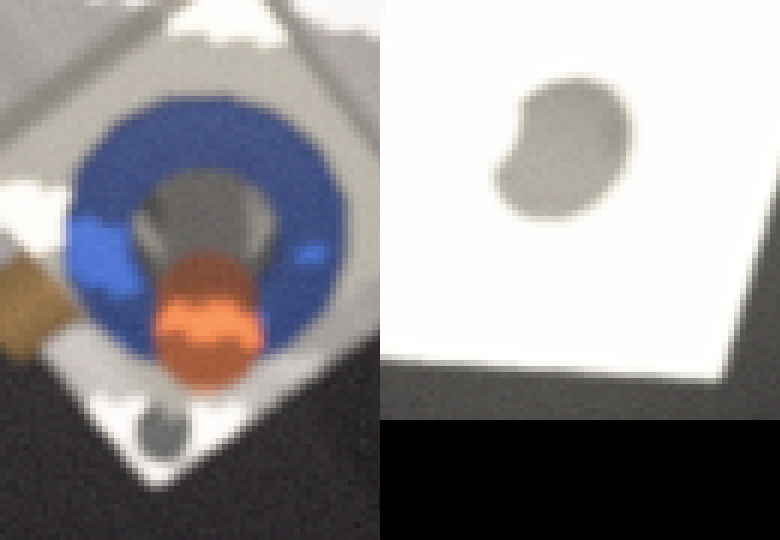

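The enlargement puts the tip centre at (324.3,206) and the ring centre at (324.2,188), with the ring 46.7 px wide. The hole centre is at about (539.8,129.3).

```bash
python3 - <<'E'
from h import *
c,s=load('w1.png'); f=200/np.tan(np.radians(c['fov_y'])/2)
t=at(c,s,324.3,206,.103);h=at(c,s,539.8,129.3,.042);print(t,h)
print('ring',[(z,at(c,s,324.2,188,z)) for z in(.06,.067,.075)],'f',f,'tipscale')
print(at(c,s,510+(720-380)/6,105+382/6,.042))
o,d=ray(c,s,324,188);print('ring z',o[2]+d[2]*f*.04/46.7)
R=Ro.from_quat(s['tool_rot']).as_matrix();print((R.T@(t-s['ee_pos'])*100).round(2))
E
```

```text
[ 0.4561 -0.1042  0.103 ] [ 0.641  -0.0921  0.042 ]
ring [(0.06, array([ 0.4566, -0.1036,  0.06  ])), (0.067, array([ 0.4569, -0.1016,  0.067 ])), (0.075, array([ 0.4572, -0.0992,  0.075 ]))] f 358.42178663997254 tipscale
[ 0.664  -0.1305  0.042 ]
ring z 0.04901772148635353
[-0.25  0.28  9.74]
```

```bash
python3 -m crank '[[[-0.1,0.1,0],0],[[-0.25,0.28,0],0],[[-0.25,0.28,0],0],[[-0.25,0.28,0],0],[[-0.25,0.28,2],0],[[-0.25,0.28,4.5],0],[[-0.25,0.28,6.5],0],[[-0.25,0.28,7.5],0],[[-0.25,0.28,7.5],0],[[-0.25,0.28,7.5],0]]' 0.48 20
python3 - <<'E'
from h import *
c,s=snap('wrist','w2.png'); print(s['ee_pos'],s['ft_force'],s['wrist_torque'],s['gripper_width']); i=cv2.imread('pics/w2.png'); cv2.imwrite('pics/w2z.png',cv2.resize(i[150:400,170:470],None,fx=2.4,fy=2.4,interpolation=3))
E
```

```text
t: 3.2
ee_pos: [0.4567, -0.1051, 0.1261]
tool_rot: [0.77, 0.638, 0.0, 0.0]
ft_force: [-0.0, -0.7, 0.5]
gripper_width: 0.264
finger_force: 0.0
[ 0.45670741 -0.10512853  0.1260534 ] [-0.03210577 -0.65234581  0.52383414] [ 0.02168702 -0.01936104 -0.01195166] 0.26412949582434164
```

View pics/w2z.png

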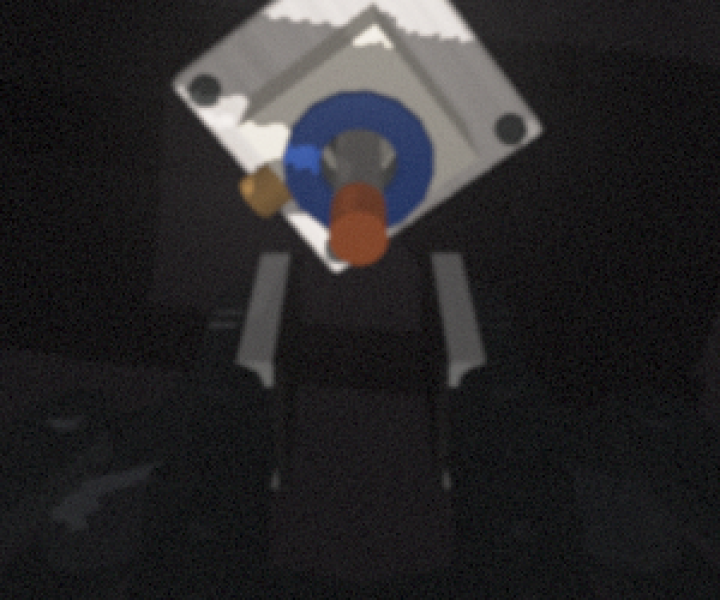

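The fingertips straddle the tube. In the crop, the inner edges are at x 290 and 432 and the orange tip is at (358,239), so it is centred sideways.

```bash
python3 - <<'E'
from h import *
c,s=load('w2.png')
t=at(c,s,318.9,249.2,.103);R=Ro.from_quat(s['tool_rot']).as_matrix();print(t,(R.T@(t-s['ee_pos'])*100).round(2))
E
python3 -m crank '[[[0,0,0.8],0],[[0,0,1.6],0],[[0,0,2.4],0],[[0,0,3.2],0],[[0,0,4],0],[[0,0,4.4],0],[[0,0,4.6],0],[[0,0,4.8],0],[[0,0,4.8],0],[[0,0,4.8],0]]'
```

```text
[ 0.4561 -0.1047  0.103 ] [ 0.03 -0.07  2.31]
t: 4.25
ee_pos: [0.4565, -0.1051, 0.0776]
tool_rot: [0.77, 0.638, 0.0, 0.0]
ft_force: [0.1, -0.5, 0.3]
gripper_width: 0.255
finger_force: 0.0
```

```bash
for i in 1; do python3 -m crank '[[[0,0,0.1],0],[[0,0,0.2],0],[[0,0,0.3],0],[[0,0,0.4],0],[[0,0,0.5],0],[[0,0,0.6],0],[[0,0,0.6],0],[[0,0,0.6],0],[[0,0,0.6],0],[[0,0,0.6],0]]'; done
```

```text
t: 5.25
ee_pos: [0.4563, -0.105, 0.0714]
tool_rot: [0.77, 0.638, 0.0, 0.0]
ft_force: [-0.0, 0.3, -0.0]
gripper_width: 0.259
finger_force: 0.0
```

```bash
python3 -m crank '[[[0,0,0.1],0],[[0,0,0.2],0],[[0,0,0.3],0],[[0,0,0.4],0],[[0,0,0.4],0],[[0,0,0.4],0],[[0,0,0.4],0],[[0,0,0.4],0],[[0,0,0.4],0],[[0,0,0.4],0]]'
```

```text
t: 6.25
ee_pos: [0.4564, -0.105, 0.0674]
tool_rot: [0.77, 0.638, 0.0, 0.0]
ft_force: [-0.4, 0.2, 0.8]
gripper_width: 0.261
finger_force: 0.0
```

```bash
python3 -m crank '[[[0,0,0.1],0],[[0,0,0.2],0],[[0,0,0.3],0],[[0,0,0.4],0],[[0,0,0.4],0],[[0,0,0.4],0],[[0,0,0.4],0],[[0,0,0.4],0],[[0,0,0.4],0],[[0,0,0.4],0]]'
```

```text
t: 7.25
ee_pos: [0.4563, -0.105, 0.0633]
tool_rot: [0.77, 0.638, -0.0, -0.0]
ft_force: [-0.2, 0.1, -0.1]
gripper_width: 0.261
finger_force: 0.0
```

```bash
python3 -m crank '[[[0,0,0.1],0],[[0,0,0.2],0],[[0,0,0.3],0],[[0,0,0.3],0],[[0,0,0.3],0],[[0,0,0.3],0],[[0,0,0.3],0],[[0,0,0.3],0],[[0,0,0.3],0],[[0,0,0.3],0]]'
```

```text
t: 8.25
ee_pos: [0.4565, -0.1051, 0.0604]
tool_rot: [0.77, 0.638, 0.0, 0.0]
ft_force: [-0.1, -0.8, 4.0]
gripper_width: 0.262
finger_force: 2.4
```

```bash
python3 -m crank '[[[0,0,0.1],0],[[0,0,0.2],0],[[0,0,0.3],0],[[0,0,0.4],0],[[0,0,0.4],0],[[0,0,0.4],0],[[0,0,0.4],0],[[0,0,0.4],0],[[0,0,0.4],0],[[0,0,0.4],0]]'
python3 -c "
from h import *
for i in range(6):
    s=read_state();print(s['t'],s['ft_force'][2],s['ee_pos'][2]);capture('wrist')"
```

```text
t: 9.25
ee_pos: [0.4565, -0.1051, 0.0566]
tool_rot: [0.77, 0.638, 0.0, 0.0]
ft_force: [-1.0, 0.4, 7.8]
gripper_width: 0.261
finger_force: 3.5
9.25 7.771459202080871 0.05658582886336129
9.3 7.318987828305513 0.05659079374024125
9.35 7.6235943268647866 0.05658857889230015
9.4 7.387485779026423 0.05656261239848754
9.45 6.893865038674021 0.056585184642790214
9.5 6.7800231096729355 0.05659524054623749
```

```bash
python3 -m crank '[[[0,0,0],0],[[0,0,0],0],[[0,0,0],0],[[0,0,0],0],[[0,0,0],0],[[0,0,0],0],[[0,0,0],0],[[0,0,0],0],[[0,0,0],0],[[0,0,0],0]]' 1 40
python3 -c "
from h import *
for i in range(4):
    s=read_state();print(s['t'],s['ft_force'],s['ee_pos'],s['wrist_torque']);capture('wrist')"
```

```text
t: 10.55
ee_pos: [0.4566, -0.1051, 0.0567]
tool_rot: [0.77, 0.638, 0.0, 0.0]
ft_force: [-1.9, 2.0, 7.1]
gripper_width: 0.126
finger_force: 39.8
10.55 [-1.93896923  2.02509696  7.084698  ] [ 0.45656027 -0.10512693  0.05667898] [ 0.12205189  0.29670539 -0.02879253]
10.6 [-1.41642469 -0.18072566  7.22628234] [ 0.4565317  -0.10511767  0.05667762] [ 0.02772835  0.26778112 -0.00121499]
10.65 [-1.60235642  0.11063091  7.17511651] [ 0.45651786 -0.10511315  0.05665978] [ 0.09491516  0.30726089 -0.03145027]
10.7 [-1.33711494  0.53954658  8.42826458] [ 0.45654484 -0.10510963  0.0566798 ] [0.09011576 0.29440501 0.02946804]
```

Gripped, but I want a bit more ring travel in hand before lifting. I'll loosen, press about 1.5 mm further and regrip.

```bash
python3 -m crank '[[[0,0,0],0],[[0,0,0],0],[[0,0,0],0],[[0,0,0],0],[[0,0,0],0],[[0,0,0.05],0],[[0,0,0.1],0],[[0,0,0.15],0],[[0,0,0.15],0],[[0,0,0.15],0]]' 0.58 40
python3 -c "
from h import *
for i in range(3):
    s=read_state();print(s['t'],s['ft_force'],s['ee_pos'],s['gripper_width']);capture('wrist')"
```

```text
t: 11.75
ee_pos: [0.457, -0.1052, 0.0554]
tool_rot: [0.77, 0.638, 0.0, 0.001]
ft_force: [-0.0, 0.5, 6.2]
gripper_width: 0.211
finger_force: 3.9
11.75 [-0.00645485  0.51998593  6.15321683] [ 0.45696069 -0.10520779  0.05541842] 0.2112197166976472
11.8 [-0.69400302  1.09644177  8.38654094] [ 0.45695462 -0.10523726  0.05543328] 0.21042970253768167
11.85 [-0.29713508 -0.41768747  8.01964281] [ 0.45698202 -0.10521536  0.05543372] 0.20867298145556915
```

```bash
python3 -m crank '[[[0,0,0],0],[[0,0,0],0],[[0,0,0],0],[[0,0,0],0],[[0,0,0],0],[[0,0,0],0],[[0,0,0],0],[[0,0,-0.1],0],[[0,0,-0.2],0],[[0,0,-0.3],0]]' 1 45
python3 -c "
from h import *
for i in range(3):
    s=read_state();print(s['t'],s['ft_force'],s['ee_pos'],s['gripper_width']);capture('wrist')"
```

```text
t: 12.9
ee_pos: [0.4566, -0.1051, 0.0581]
tool_rot: [0.77, 0.638, 0.0, 0.0]
ft_force: [-0.8, -0.3, 4.8]
gripper_width: 0.128
finger_force: 44.4
12.9 [-0.82268173 -0.32168879  4.83198524] [ 0.45660448 -0.10513287  0.05807936] 0.12762173597032272
12.95 [-0.87070618  0.56774593  5.78582314] [ 0.45663585 -0.10515036  0.05821908] 0.12636811008001247
13.0 [-0.06022257 -0.13083984  7.22314966] [ 0.45660623 -0.10514016  0.0581518 ] 0.12708075620383652
```

```bash
python3 -m crank '[[[0,0,-0.1],0],[[0,0,-0.2],0],[[0,0,-0.3],0],[[0,0,-0.4],0],[[0,0,-0.5],0],[[0,0,-0.6],0],[[0,0,-0.7],0],[[0,0,-0.8],0],[[0,0,-0.8],0],[[0,0,-0.8],0]]'
```

```text
t: 14.05
ee_pos: [0.456, -0.1049, 0.0658]
tool_rot: [0.77, 0.638, -0.0, -0.0]
ft_force: [-2.4, 1.7, -3.3]
gripper_width: 0.127
finger_force: 44.1
```

```bash
python3 -m crank '[[[0,0,-0.3],0],[[0,0,-0.6],0],[[0,0,-1],0],[[0,0,-1.5],0],[[0,0,-2],0],[[0,0,-2.6],0],[[0,0,-3.4],0],[[0,0,-4.4],0],[[0,0,-5.4],0],[[0,0,-6],0]]'
python3 - <<'E'
from h import *
c,s=snap('wrist','w3.png');R=Ro.from_quat(s['tool_rot']).as_matrix();print(s['ee_pos'],(R.T@(np.array([.641,-.092,.11])-s['ee_pos'])*100).round(2),np.degrees(np.arctan2(R[1,1],R[0,1])))
i=cv2.imread('pics/w3.png'); cv2.imwrite('pics/w3z.png',cv2.resize(i[100:400,200:600],None,fx=2,fy=2,interpolation=3))
E
```

```text
t: 15.05
ee_pos: [0.4569, -0.1052, 0.1274]
tool_rot: [0.77, 0.638, 0.0, 0.001]
ft_force: [0.3, -0.0, -0.3]
gripper_width: 0.122
finger_force: 44.1
[ 0.45694425 -0.1052372   0.12737322] [ 4.73 17.83  1.77] -10.731115409829952
```

View pics/w3z.png

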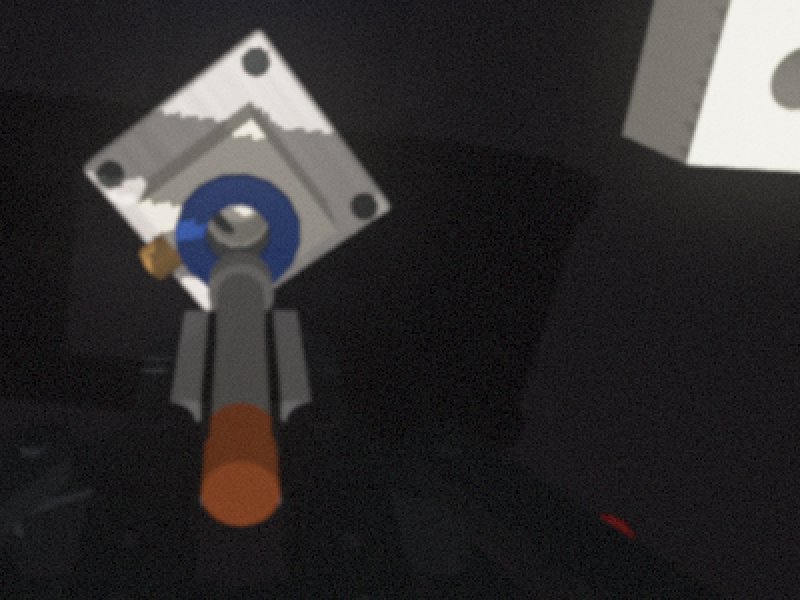

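The tube is out and held between the pads: its top is at crop (240,495) and its foot is above the ring at about (241,285). Next I check its tilt and move over the rack.

```bash
python3 - <<'E'
from h import *
c,s=load('w3.png');R=Ro.from_quat(s['tool_rot']).as_matrix();p=s['ee_pos']
for z,u,v in((.1754,319.8,347),(.0944,320,244)): print(proj(c,s,[p[0],p[1],z]),(R.T@(at(c,s,u,v,z)-p)*1000).round(1))
E
python3 -m crank '[[[0.5,1.9,0],0],[[1,3.8,0],0],[[1.5,5.7,0],0],[[2,7.6,0],0],[[2.5,9.5,0],0],[[3,11.4,0],0],[[3.6,13.3,0],0],[[4.1,15.2,0],0],[[4.6,17,0],0],[[4.7,17.8,0],0]]'
python3 -m crank '[[[0,0,0],0],[[0,0,0],0],[[0,0,0],0],[[0,0,0],0],[[0,0,0],0],[[0,0,0],0],[[0,0,0],0],[[0,0,0],0],[[0,0,0],0],[[0,0,0],0]]'
python3 - <<'E'
from h import *
c,s=snap('wrist','w4.png');print(s['ee_pos'])
i=cv2.imread('pics/w4.png'); cv2.imwrite('pics/w4z.png',cv2.resize(i[180:380,220:420],None,fx=3,fy=3,interpolation=3))
E
```

```text
[320.5 347.7] [  0.3  -0.1 -48. ]
[320.2 241.4] [-1.5 -0.2 33. ]
t: 16.1
ee_pos: [0.641, -0.0916, 0.1254]
tool_rot: [0.77, 0.638, 0.0, -0.0]
ft_force: [0.2, 0.6, -0.9]
gripper_width: 0.13
finger_force: 44.2
t: 17.1
ee_pos: [0.64, -0.092, 0.1258]
tool_rot: [0.77, 0.638, -0.0, -0.0]
ft_force: [0.0, 1.3, -0.3]
gripper_width: 0.125
finger_force: 44.2
[ 0.63996201 -0.09197741  0.12576817]
```

View pics/w4z.png

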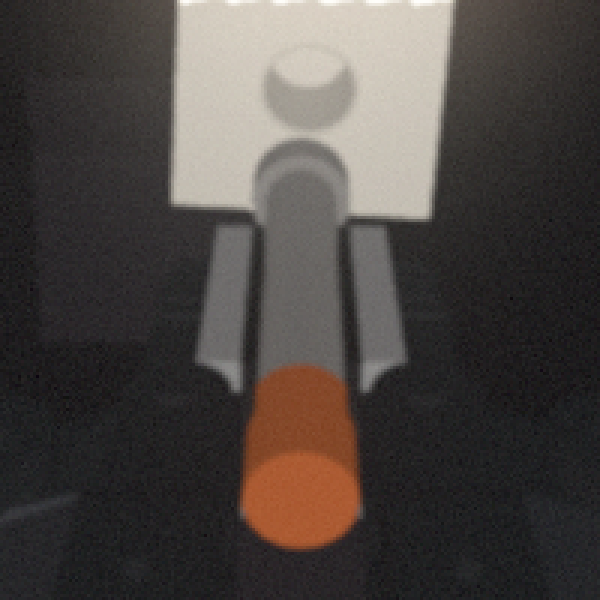

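The hole is at crop (310,87), the foot's underside centre at about (301,182), and the tube is upright.

```bash
python3 - <<'E'
from h import *
c,s=load('w4.png');R=Ro.from_quat(s['tool_rot']).as_matrix();p=s['ee_pos']
h=at(c,s,323,208.7,.042);print(h,'hole',(R.T@(h-p)*1000).round(1))
for v in(239.5,240.7):
    print('foot',(R.T@(at(c,s,320,v,p[2]-.033)-p)*1000).round(1))
print('top',(R.T@(at(c,s,319.8,346.5,p[2]+.048)-p)*1000).round(1))
E
```

```text
[ 0.6418 -0.0919  0.042 ] hole [ 0.4  1.8 83.8]
foot [ 1.2 -0.2 33. ]
foot [ 0.5 -0.1 33. ]
top [  0.5  -0.2 -48. ]
```

```bash
python3 -m crank '[[[0,0.1,0.3],0],[[0,0.19,0.8],0],[[0,0.19,1.4],0],[[0,0.19,2],0],[[0,0.19,2.6],0],[[0,0.19,3.2],0],[[0,0.19,3.8],0],[[0,0.19,4.2],0],[[0,0.19,4.2],0],[[0,0.19,4.2],0]]'
python3 - <<'E'
from h import *
c,s=snap('wrist','w5.png');print(s['ee_pos'])
i=cv2.imread('pics/w5.png'); cv2.imwrite('pics/w5z.png',cv2.resize(i[190:290,260:380],None,fx=6,fy=6,interpolation=3))
E
```

```text
t: 18.15
ee_pos: [0.6419, -0.0923, 0.0838]
tool_rot: [0.77, 0.638, -0.0, -0.0]
ft_force: [-0.6, 0.2, -1.6]
gripper_width: 0.124
finger_force: 44.2
[ 0.64186369 -0.09232985  0.08382196]
```

View pics/w5z.png

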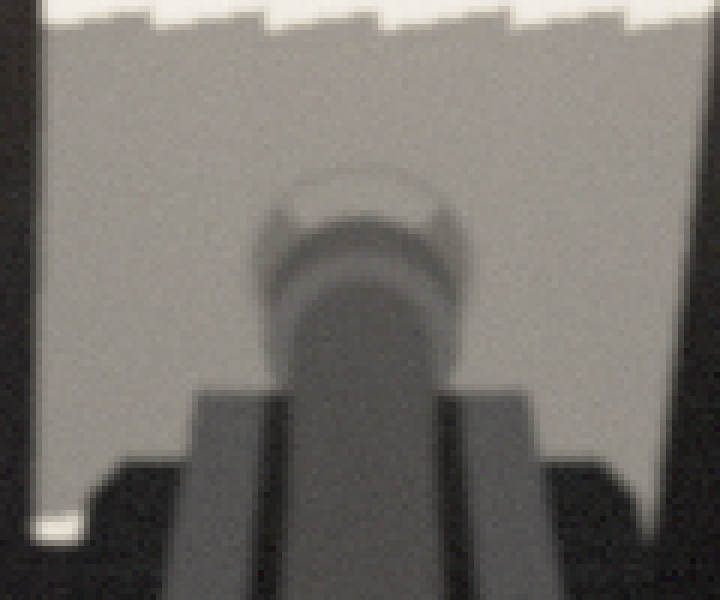

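Sideways, the hole (crop x 363) and the foot (365) line up. Their far edges are at y 165 and 212.

```bash
python3 - <<'E'
from h import *
c,s=load('w5.png');R=Ro.from_quat(s['tool_rot']).as_matrix();p=s['ee_pos']
T=lambda u,v,z:(R.T@(at(c,s,u,v,z)-p)*1000).round(1)
print(T(320.2,233.9,.042),T(320.4,240.1,p[2]-.033),'far edges',T(320.2,217.1,.042),T(320.4,225,p[2]-.033))
E
```

```text
[ 0.5 -0.1 41.8] [ 0.7 -0.  33. ] far edges [10.6 -0.  41.8] [ 9.5  0.1 33. ]
```

```bash
python3 -m crank '[[[0,0,0.3],0],[[0,0,0.6],0],[[0,0,0.9],0],[[0,0,1.2],0],[[0,0,1.5],0],[[0,0,1.7],0],[[0,0,1.9],0],[[0,0,2.1],0],[[0,0,2.2],0],[[0,0,2.2],0]]'
```

```text
t: 19.2
ee_pos: [0.6417, -0.0923, 0.0616]
tool_rot: [0.77, 0.638, -0.0, -0.0]
ft_force: [0.2, 0.1, -0.7]
gripper_width: 0.126
finger_force: 44.2
```

Free descent into the hole; about 16.6 mm to go.

```bash
python3 -m crank '[[[0,0,0.2],0],[[0,0,0.4],0],[[0,0,0.6],0],[[0,0,0.8],0],[[0,0,1],0],[[0,0,1.1],0],[[0,0,1.2],0],[[0,0,1.3],0],[[0,0,1.35],0],[[0,0,1.4],0]]'
```

```text
t: 20.2
ee_pos: [0.6419, -0.0923, 0.0478]
tool_rot: [0.77, 0.638, 0.0, 0.0]
ft_force: [0.3, 0.3, -0.8]
gripper_width: 0.127
finger_force: 44.2
```

```bash
python3 -m crank '[[[0,0,0.03],0],[[0,0,0.06],0],[[0,0,0.09],0],[[0,0,0.12],0],[[0,0,0.15],0],[[0,0,0.15],0],[[0,0,0.15],0],[[0,0,0.15],0],[[0,0,0.15],0],[[0,0,0.15],0]]'
```

```text
t: 21.2
ee_pos: [0.6419, -0.0923, 0.0463]
tool_rot: [0.77, 0.638, 0.0, 0.0]
ft_force: [-0.2, -0.1, -0.6]
gripper_width: 0.125
finger_force: 44.2
```

```bash
python3 -m crank '[[[0,0,0.02],0],[[0,0,0.04],0],[[0,0,0.06],0],[[0,0,0.08],0],[[0,0,0.1],0],[[0,0,0.1],0],[[0,0,0.1],0],[[0,0,0.1],0],[[0,0,0.1],0],[[0,0,0.1],0]]'
```

```text
t: 22.2
ee_pos: [0.6419, -0.0923, 0.0454]
tool_rot: [0.77, 0.638, 0.0, 0.0]
ft_force: [-1.5, -0.4, 2.5]
gripper_width: 0.128
finger_force: 44.6
```

The tube is touching the floor of the hole (2.5 N) at the expected height. Now release and rise.

```bash
python3 -m crank '[[[0,0,0],0],[[0,0,0],0],[[0,0,0],0],[[0,0,0],0],[[0,0,0],0],[[0,0,0],0],[[0,0,0],0],[[0,0,0],0],[[0,0,0],0],[[0,0,0],0]]' 0.4 20
python3 -m crank '[[[0,0,-0.5],0],[[0,0,-1.5],0],[[0,0,-3],0],[[0,0,-4.5],0],[[0,0,-6],0],[[0,0,-8],0],[[0,0,-10],0],[[0,0,-12],0],[[0,0,-12],0],[[0,0,-12],0]]'
python3 - <<'E'
from h import *
c,s=snap('wrist','w6.png');print(s['ee_pos'],proj(c,s,[.6419,-.0923,.093]))
c2,s2=snap('scene','sc6.png')
i=cv2.imread('pics/w6.png'); j=cv2.imread('pics/sc6.png')
cv2.imwrite('pics/w6z.png',np.hstack([cv2.resize(i[100:300,220:420],(400,400)),cv2.resize(j[140:300,230:390],(400,400),interpolation=3)]))
E
```

```text
t: 23.2
ee_pos: [0.6418, -0.0923, 0.0453]
tool_rot: [0.77, 0.638, -0.0, -0.0]
ft_force: [-0.2, 1.0, 0.3]
gripper_width: 0.299
finger_force: 0.0
t: 24.2
ee_pos: [0.6424, -0.0925, 0.1665]
tool_rot: [0.77, 0.638, 0.001, 0.001]
ft_force: [0.2, -0.6, 0.2]
gripper_width: 0.298
finger_force: 0.0
[ 0.64241261 -0.09247139  0.16649556] [319.3 214.6]
```

View pics/w6z.png

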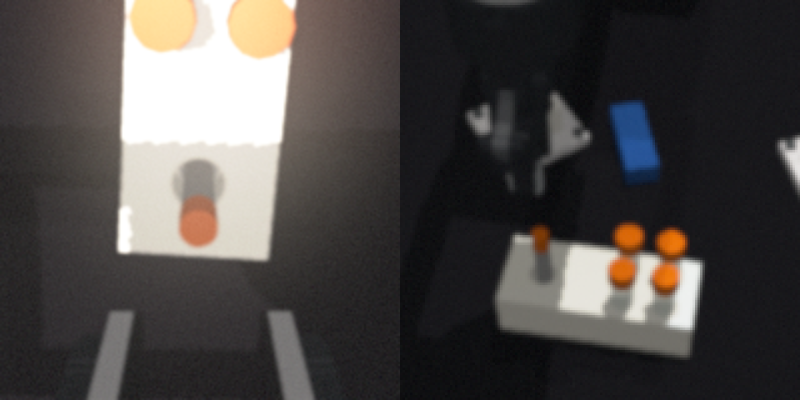

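The tube stands upright in the rack hole. Its top is at crop (198,227), i.e. pixel (319,213.5), against (319.3,214.6) predicted for fully home. The gripper is clear of everything.

```bash
python3 -c "
from workcell import *
print(close_job())"
```

```text
the job is handed in; nothing more can be done
None
```

The orange-banded tube was released from its port and now stands upright and fully home in the rack's empty hole; the gripper is clear and the job was handed in at about 24 s, with no verdict shown. The highest readings were about 8 N on the ring and 3 N on the pull, and the green port and bystanders were not touched.

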